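# Dock the bolt bin and run down its wing nut

### The arm

A 6-joint arm with a two-finger parallel gripper is mounted at the origin on the work surface. World frame = base frame: x ahead of the robot, y to its left, z up, the work surface at z = 0. Lengths are in m, angles in rad, forces in N, time in s.
With the tool pointing down it reaches from about 0.3 to 0.75 m from the base axis. Payload 8.5 kg.
Tool frame: the origin (TCP) lies on the centre line of the jaws, within the pads' length; the fingertips stand 14 mm ahead of it and the grasp point (between the pads) lies 5 mm behind it (arm.tcp_to_tips is the distance from the TCP to the fingertips, in m); z points along the fingers, y is the line along which they close (so a half turn about z gives the same grasp; the last joint's range is limited). The gripper opens to 85 mm and grips with 20 to 120 N. Pads are 22 mm wide; open, the fingers measure 114 mm over their backs; the gripper's body (76 mm by 85 mm) begins 54 mm behind the grasp point. The pads swing forward as they close: fully open they stand 13 mm farther back than shut.
Start: joints at [-1.326, 0.381, 1.297, -0, 1.464, -0.215], TCP at [0.244, -0.493, 0.245] pointing down, gripper open.
Joint ranges: [-3.11, 3.11], [-0.89, 2.33], [0.22, 2.48], [-1.42, 4.56], [0.17, 2.85], [-2.88, 2.88]. Speed limits (rad/s): [2.39, 2.39, 3.14, 3.14, 3.14, 3.14].

### API

Orientations are given as [roll, pitch, yaw] about the fixed x, y, z axes, in that order (R = Rz(yaw) Ry(pitch) Rx(roll)).
In Python, from workcell import arm, vision, models gives the robot as it stands.
- The arm moves only by the tool jog_arm, never from a script. Its argument "deltas" is a list of rows, each a list of 5 numbers: the finger opening in cm, from 0 to 8.54, then the shift along the tool's x, y, z in cm, then the turn about the tool's z in degrees. In form: [[jaw, x, y, z, turn], ...]. A call has 1 to 12 rows; each row is the pose to reach, as a shift and turn from the pose commanded when the call began, along the tool's axes at that moment; what a row does not reach only later rows make up. A row lasts 1/8 s, in which the tool goes at most 62.5 mm and 10.7 degrees, less where a joint would pass 70% of its speed; a pose out of reach is approached as far as the arm can. A call with a gripper value outside its range is refused whole. The fingers move at their own pace and stop on an object; the grip force is fixed at half the most. Time passes only in rows, so rows that repeat a pose let the fingers close. It gives the time, the measured TCP pose, the force, the opening and the grip force at its end, in the units of the state.
- arm.read_state(): the state, without advancing time (a new reading comes with each control period).
- vision.snapshot(name): name is "side" or "top" or "wrist"; returns a dict with "img" (420x560x3 uint8, red, green, blue), "fx", "fy", "cx", "cy" (pixels), "dist" ([k1, k2, p1, p2, k3] as OpenCV has them; the pictures are not rectified), "pose" (4x4, takes a point from camera to world coordinates); the wrist camera has in their place "T_tool_cam" (4x4, takes a point from camera to tool coordinates, whose origin is the TCP and whose axes are the flange's). Camera axes: x right, y down, z forward; pixel columns grow to the right and rows downward; lengths in m; the calibration is good to about 2 mm. A picture is of the moment at which its call begins: read the wrist's pose just before it. There is no depth.
- arm.job_done(): hands the job in; it is judged then, once.
Trained networks look in the newest picture that a camera, given by its name, has taken for a name from the list of things; names that differ only in an ending like _2 or _b are one class to them, and where a whole thing is asked for, a point or a joint stands for the part that bears it (a point fixed in the world has none). Each returns a list of dicts, best first, with "conf" (0 to 1); they miss things now and then, are a little off and sometimes report something else, mostly with a low value. They report only what shows in the picture. A call takes as long as a camera call.
- models.spot_in(query, camera): "bbox" ([left, top, right, bottom] in pixels, round what is visible of it).
- models.trace(query, camera): "region" (420x560 bool, what is visible of it) and "bbox" ([left, top, right, bottom] in pixels, round what is visible of it).
- models.pinpoint(query, camera): "at" ([row, column] in pixels: a listed point, or the origin of a listed thing).
The state is a dict: "time": time; "joint_pos": joint angles; "joint_vel": joint speeds; "effort": joint torques, N m; "eef_pos": TCP position; "eef_rot": TCP orientation; "contact_force": force on the tool from outside, world axes, zero at the start; "wrist_torque": the same for the moment, N m; "opening": opening from 0.0 (shut) to 1.0 (fully open); "finger_force": force on a finger pad.
Only numpy, scipy, OpenCV 4.12 (cv2) and the standard library are available. Lean on these libraries where they do the work, as an engineer would, in place of code of your own. Each camera call takes 0.05 s, during which the arm holds its last target. There are 200 camera calls.

### The job

Push the green bolt bin back along its lane until it sits against the yellow stop of the docking station, without lifting it. Then, using fingertips only and never taking hold of the nut, push the brass wing nut's wings round clockwise (seen from above), stroke after stroke, until the nut comes up snug at the end of its thread and the clamp toe bears on the bin's rim; do not force it beyond that. Leave all the other things where they are, and finish clear of everything.

Things in the scene. Friction and masses are not known exactly. Their poses are not given: they have to be found in the camera images.
- dock: Docking station fixed to the bench: grey base plate 260 x 235 mm, 6 mm thick (own x -120 to +140, y -60 to +175 mm). Origin on the axis of its upright stud (20 mm diameter) at bench level; z up. The bin's lane runs along +x (away from the robot), centred at y = +113 mm, 106 mm wide between guides 18 mm high, open at the -x end, closed by a yellow stop.
- bin_stop (a point): Top middle of the yellow stop's face that the bin comes up against: dock x = +115, y = +113 mm, 42 mm above the bench.
- guard_mid (a point): Top middle of the yellow guard rod (6 mm thick, top 120 mm above the bench) that bridges over the far half of the nut along dock x = +24 mm, y -45 to +45 mm, then bends back to two legs at x = +65, y = -35 and +35 mm. It keeps a finger from following a wing beyond about dock x = +10 mm.
- green_bin: Loose green bin of bolts, 130 long (x) x 100 wide (y) x 50 mm high, walls 6 mm, about 0.6 kg. Origin: centre of its underside; axes as the dock's; the paper label is on its front (-x) face. It stands on the base plate in the lane, 40 to 75 mm short of home. Home: back face against the stop, origin at dock x = +50, y = +113, z = +6 mm.
- clamp: Dark steel clamp toe, a bar 26 x 100 x 8 mm on the stud, reaching over the bin's rim (dock y -15 to +85 mm). Origin on the stud axis at its underside, 61 mm above the bench at nut angle 0. It carries the wing nut and sinks with it, 0.64 mm per rad, without turning; the bin slides freely below it until the nut is almost home.
- wing_nut (a joint): Brass wing nut's angle, rad: 0 raised, growing clockwise seen from above; hard end at 8. Starts at 0 to 3. Three upright wings 120 degrees apart, 6 mm thick, from the hub (radius 16) to radius 44 mm, 17 to 43 mm above the clamp's origin (tops 104 mm above the bench at 0, 99 at 8). At 0 one wing points along dock -x. Turns easily (0.05 N m, about 2 N at a wing), stays where left.
- wing_tip (a point): Outer end of the wing that points along the dock's -x when the joint reads 0, at mid height of the wing, 44 mm from the stud axis.
- stud_top (a point): Centre of the stud's top end, on the axis of the nut, 112 mm above the bench.
- spare_nut: Bystander: loose steel hexagon nut, 30 mm across, 16 mm high, lying on the dock's base plate in front of the stud. Origin under its centre.
- big_washer: Bystander: loose flat steel washer, 48 mm across, 5 mm thick, lying on the dock's base plate beyond the stud. Origin under its centre.
- rusty_bin: Bystander: loose rust-brown bin of bolts, same size as the green one. Origin under its centre.
- carton: Bystander: loose cardboard box 100 x 70 x 55 mm. Origin under its centre.
- oil_bottle: Bystander: loose yellow bottle, 52 mm across, 130 mm high. Origin under its centre.
- screwdriver: Bystander: loose screwdriver lying on the bench.
- wrench: Bystander: loose open wrench lying on the bench.

How it is judged:
By the outcome, as a careful person would: the job done as asked, in the order asked, and still so for the second after the job is handed in, with the robot touching nothing.
It also fails if it takes over 59 s, if anything falls off the work surface, if the arm or the gripper's body presses on something with over 40 N, if the wrist force passes 120 N, or if a joint passes its speed limit or range.

## Working session

There is one attempt and no reset: what is moved stays moved. The work goes in short steps, Python scripts to look and compute and a tool call to move; the robot and the scene stay as the last step left them, time stands still between calls to the robot, and variables do not carry over. Pictures are saved under pics/ and viewed, at most 10 in all, crops included, and the job is handed in when it is done.

Besides the shell and the picture viewer there is one more tool, called after "Emit:" by a JSON object that holds its "op" and its "data". jog_arm: Moves the arm, as the interface text tells. Its arguments: {"type":"object","properties":{"deltas":{"type":"array"}},"required":["deltas"]}

```bash
mkdir -p pics
cat > h.py <<'E'
import numpy as np, cv2
from workcell import arm, vision, models
from scipy.spatial.transform import Rotation as R
def cam(name):
    s=arm.read_state(); p=vision.snapshot(name)
    if 'pose' in p: T=np.array(p['pose'])
    else:
        W=np.eye(4); W[:3,:3]=R.from_euler('xyz',s['eef_rot']).as_matrix(); W[:3,3]=s['eef_pos']; T=W@np.array(p['T_tool_cam'])
    K=np.array([[p['fx'],0,p['cx']],[0,p['fy'],p['cy']],[0,0,1.]])
    return p['img'],K,np.array(p['dist'],float),T
def topix(P,K,d,T):
    Ti=np.linalg.inv(T); r,_=cv2.Rodrigues(Ti[:3,:3]); return cv2.projectPoints(np.array(P,float).reshape(-1,1,3),r,Ti[:3,3],K,d)[0].reshape(-1,2)
def onz(rc,z,K,d,T):
    u=cv2.undistortPoints(np.array([[[rc[1],rc[0]]]],float),K,d)[0,0]
    v=T[:3,:3]@np.array([u[0],u[1],1]); return T[:3,3]+v*(z-T[2,3])/v[2]
def save(n,img): cv2.imwrite('pics/'+n+'.png',cv2.cvtColor(img,cv2.COLOR_RGB2BGR))
E
python3 - <<'E'
from h import *
print(arm.read_state(), arm.tcp_to_tips)
H=dict(bin_stop=.042,guard_mid=.12,stud_top=.112,wing_tip=.089,green_bin=.006,dock=0,clamp=.06,spare_nut=.006,big_washer=.006,rusty_bin=0,carton=0,oil_bottle=0)
ims=[]
for c in('top','side'):
    c_=cam(c); ims.append(c_[0])
    for q,z in H.items():
        r=models.pinpoint(q,c)
        for x in r[:2]: print(c,q,np.round(x['at']),round(x['conf'],2),np.round(onz(x['at'],z,*c_[1:]),3))
    print(c_[3])
    save(c,c_[0])
E
```

```text
{'time': 0.0, 'joint_pos': array([-1.32626257e+00,  3.81215993e-01,  1.29825193e+00, -9.31313475e-06,
        1.46363332e+00, -2.15292223e-01]), 'joint_vel': array([ 5.11927947e-05, -6.13141365e-04,  3.91542147e-04, -1.08365183e-03,
       -5.47387868e-04, -2.49681114e-04]), 'effort': array([-2.25948192e-03, -4.48458660e+01, -2.31281805e+01, -2.81679449e-04,
        4.69471532e-03, -1.58880908e-05]), 'eef_pos': array([ 0.24401688, -0.49259706,  0.24470402]), 'eef_rot': array([-3.14011692e+00, -3.13238560e-04,  4.59826756e-01]), 'contact_force': array([-0.14982372,  0.03927049, -0.61674771]), 'wrist_torque': array([-0.02300494, -0.03316668,  0.01868623]), 'finger_force': 0.0, 'opening': 1.0022353827677883} 0.014
top bin_stop [178. 280.] 0.78 [0.695 0.041 0.042]
top guard_mid [204. 324.] 0.74 [ 0.608 -0.088  0.12 ]
top stud_top [210. 324.] 0.83 [ 0.588 -0.089  0.112]
top wing_tip [218. 311.] 0.49 [ 0.566 -0.051  0.089]
top green_bin [217. 285.] 0.61 [0.573 0.025 0.006]
top dock [208. 316.] 0.76 [ 0.602 -0.075  0.   ]
top dock [215. 287.] 0.27 [0.581 0.018 0.   ]
top clamp [210. 324.] 0
[... 724 characters left out ...]
.87 [ 0.592 -0.086  0.112]
side wing_tip [239. 300.] 0.64 [ 0.562 -0.051  0.089]
side green_bin [239. 290.] 0.72 [0.578 0.045 0.006]
side green_bin [237. 312.] 0.67 [0.648 0.016 0.006]
side dock [263. 313.] 0.56 [ 0.592 -0.085  0.   ]
side dock [243. 337.] 0.44 [ 0.707 -0.042  0.   ]
side clamp [249. 311.] 0.53 [ 0.587 -0.079  0.06 ]
side big_washer [245. 339.] 0.6 [ 0.703 -0.059  0.006]
side carton [177. 278.] 0.96 [0.707 0.383 0.   ]
side oil_bottle [325. 417.] 0.67 [ 0.724 -0.443  0.   ]
[[ 0.88572547 -0.30826542  0.34707754 -0.02132726]
 [-0.46389216 -0.56013933  0.68632936 -1.08573413]
 [-0.01715983 -0.76890595 -0.63913158  1.17649866]
 [ 0.          0.          0.          1.        ]]
```

View pics/top.png

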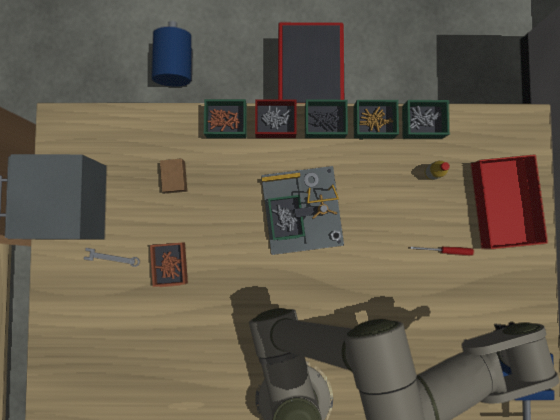

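View pics/side.png

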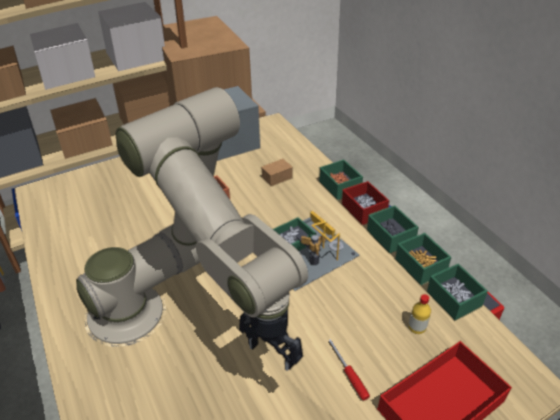

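The top view shows the dock near (310,210) px, with the stud at (324,210) and the green bin at (285,217). The side view agrees. That puts the stud at about (0.590, -0.088) and the dock yaw at about 6°. Next I'll move in for a closer look with the wrist camera.

Emit:
{"op": "jog_arm", "data": {"deltas": [[0,5,-4,-2,5],[0,10,-8,-4,10],[0,15,-12,-5,15],[0,20,-15,-5,20],[0,25,-19,-5,20],[0,30,-23,-5,20],[0,35,-27,-5,20],[0,40,-30,-5,20],[0,40,-30,-5,20],[0,40,-30,-5,20],[0,40,-30,-5,20]]}}

```text
time: 2.68
eef_pos: [0.469, -0.0476, 0.2954]
eef_rot: [3.141, 0.0, 0.109]
contact_force: [-0.0, -0.7, 0.6]
opening: 0.002
finger_force: 0.0
```

Run:
```python
from h import *
s=arm.read_state(); print(s['time'],s['eef_pos'],s['eef_rot'],s['opening'])
H=dict(bin_stop=.042,guard_mid=.12,stud_top=.112,wing_tip=.089,green_bin=.006,dock=0,spare_nut=.006,big_washer=.006)
c=cam('wrist'); save('w1',c[0]); print(np.round(vision.snapshot('wrist')['T_tool_cam'],3))
for q,z in H.items():
    for x in models.pinpoint(q,'wrist')[:2]: print(q,np.round(x['at'],1),round(x['conf'],2),np.round(onz(x['at'],z,*c[1:]),4))
```

```text
2.675 [ 0.46900968 -0.04763802  0.29535796] [3.14140149e+00 1.32190641e-04 1.08963090e-01] 0.001990638011129691
[[-0.    -0.965 -0.262  0.067]
 [ 1.     0.    -0.002 -0.001]
 [ 0.002 -0.262  0.965 -0.129]
 [ 0.     0.     0.     1.   ]]
guard_mid [ 18.8 345.5] 0.77 [ 0.6189 -0.0813  0.12  ]
stud_top [ 54.3 343.1] 0.66 [ 0.5938 -0.0845  0.112 ]
wing_tip [ 88.8 296.9] 0.68 [ 0.5641 -0.0498  0.089 ]
green_bin [ 83.3 227.2] 0.66 [0.5686 0.0281 0.006 ]
dock [ 73.2 327.1] 0.85 [ 0.5927 -0.0852  0.    ]
spare_nut [147.  355.4] 0.65 [ 0.5132 -0.1301  0.006 ]
big_washer [ 81.6 226.8] 0.58 [0.5704 0.0287 0.006 ]
```

View pics/w1.png

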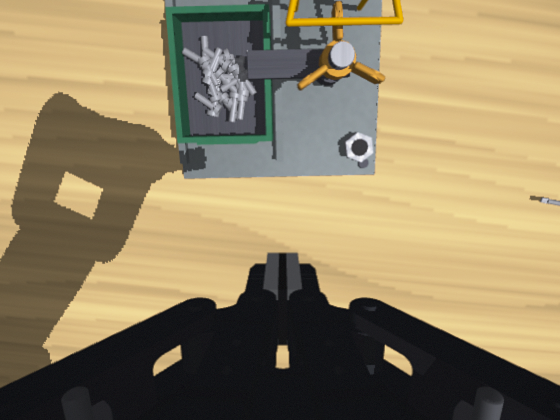

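The wrist picture shows the bin's front rim from (187,144) to (271,138) and the plate's front edge from (184,178) to (374,174). The stud is at (343,54), with wing ends near (302,85), (382,78) and (338,5).

Run:
```python
from h import *
c=cam('wrist')
f=lambda u,v,z:onz((v,u),z,*c[1:])[:2]
a,b=f(184,178,.006),f(374,174,.006); m=a-b; yaw=np.arctan2(-m[0],m[1]); print('plate',a,b,np.linalg.norm(m),np.degrees(yaw))
ra,rb=f(187,144,.056),f(271,138,.056); print('rim',ra,rb,np.degrees(np.arctan2(-(ra-rb)[0],(ra-rb)[1])))
s=f(343,54,.112)
th=yaw; Rm=np.array([[np.cos(th),-np.sin(th)],[np.sin(th),np.cos(th)]])
print('stud',s,'corner pred stud', a-Rm@[-.12,.175], b-Rm@[-.12,-.06])
for u,v in((302,85),(382,78),(338,5)):
    d=Rm.T@(f(u,v,.1)-s); print('wing',d,np.degrees(np.arctan2(d[1],d[0]))%360)
print('rim dock',Rm.T@(ra-s),Rm.T@(rb-s))
```

```text
plate [0.4533019  0.07458691] [ 0.48396177 -0.15700822] 0.23361577509929693 7.541287432053728
rim [0.4998205  0.05925952] [ 0.51562751 -0.02844144] 10.217158695411571
stud [ 0.59448655 -0.08313238] corner pred stud [ 0.59523107 -0.08315057] [ 0.5950494  -0.08177832]
wing [-0.02301718  0.03405553] 124.05365907431734
wing [-0.01839652 -0.03714257] 243.65101899519925
wing [0.04091912 0.00300333] 4.197800881384229
rim dock [-0.07515965  0.15358431] [-0.07099928  0.06456739]
```

Emit:
{"op": "jog_arm", "data": {"deltas": [[0,0.5,-3,4,-1.3],[0,1,-6.1,9,-1.3],[0,1,-6.1,14,-1.3],[0,1,-6.1,19,-1.3],[0,1,-6.1,23,-1.3],[0,1,-6.1,25.5,-1.3],[0,1,-6.1,25.5,-1.3],[0,1,-6.1,25.5,-1.3]]}}

```text
time: 4.22
eef_pos: [0.4732, 0.0151, 0.0412]
eef_rot: [3.141, -0.001, 0.134]
contact_force: [0.2, -0.1, 0.0]
opening: -0.003
finger_force: 0.0
```

Emit:
{"op": "jog_arm", "data": {"deltas": [[0,1.5,0,0,0],[0,2.3,0,0,0],[0,3,0,0,0],[0,3.7,0,0,0],[0,4.4,0,0,0],[0,5.1,0,0,0],[0,5.8,0,0,0],[0,6.4,0,0,0],[0,6.9,0,0,0],[0,7.2,0,0,0],[0,7.4,0,0,0],[0,7.4,0,0,0]]}}

```text
time: 5.72
eef_pos: [0.5452, 0.0252, 0.0409]
eef_rot: [-3.141, 0.002, 0.134]
contact_force: [-5.2, -0.5, 3.4]
opening: 0.004
finger_force: 2.6
```

Emit:
{"op": "jog_arm", "data": {"deltas": [[0,0.15,0,0,0],[0,0.3,0,0,0],[0,0.45,0,0,0],[0,0.45,0,0,0]]}}

```text
time: 6.22
eef_pos: [0.5496, 0.0257, 0.0408]
eef_rot: [-3.141, 0.001, 0.134]
contact_force: [-5.0, -0.5, 4.3]
opening: -0.002
finger_force: 2.6
```

Emit:
{"op": "jog_arm", "data": {"deltas": [[0,0.15,0,0,0],[0,0.3,0,0,0],[0,0.3,0,0,0]]}}

```text
time: 6.6
eef_pos: [0.5526, 0.0261, 0.0408]
eef_rot: [-3.141, 0.001, 0.134]
contact_force: [-5.5, -1.0, 3.1]
opening: -0.003
finger_force: 2.6
```

Emit:
{"op": "jog_arm", "data": {"deltas": [[0,0.1,0,0,0],[0,0.2,0,0,0],[0,0.2,0,0,0]]}}

```text
time: 6.98
eef_pos: [0.553, 0.0262, 0.0408]
eef_rot: [-3.141, 0.005, 0.134]
contact_force: [-13.4, -2.8, 9.4]
opening: -0.001
finger_force: 6.6
```

Emit:
{"op": "jog_arm", "data": {"deltas": [[0,0.1,0,0,0],[0,0.1,0,0,0],[0,-1,0,0,0],[0,-4,0,0,0],[0,-6,1,-4,0],[0,-8,4,-9,0],[0,-10,7,-14,0],[0,-11,8,-18,0],[0,-11,8,-18,0],[0,-11,8,-18,0]]}}

```text
time: 8.22
eef_pos: [0.4567, -0.0673, 0.2198]
eef_rot: [-3.141, 0.0, 0.133]
contact_force: [-0.5, -0.2, -1.2]
opening: 0.005
finger_force: 0.0
```

Run:
```python
from h import *
s=arm.read_state(); print(s['time'],s['eef_pos'],s['eef_rot'])
c=cam('wrist'); save('w2',c[0])
for q,z in dict(bin_stop=.042,guard_mid=.12,stud_top=.112,wing_tip=.089).items():
    for x in models.pinpoint(q,'wrist')[:2]: print(q,np.round(x['at'],1),round(x['conf'],2),np.round(onz(x['at'],z,*c[1:]),4))
```

```text
8.225 [ 0.4567377  -0.06729863  0.21978424] [-3.14124608e+00  1.28360092e-04  1.33424279e-01]
stud_top [  6.8 340.8] 0.72 [ 0.5949 -0.0844  0.112 ]
wing_tip [ 58.6 277.5] 0.63 [ 0.5634 -0.0486  0.089 ]
```

View pics/w2.png

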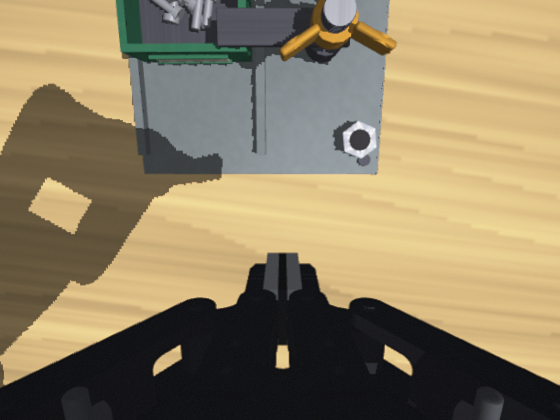

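The picture shows the bin's rim beside the clamp toe, the stud at (341,7), near wing ends at (283,55) and (393,47), and the spare nut untouched at (360,139). So the near wings sit at dock angles of about 124° and 244°, which puts the nut at about 1.0 rad. I'll go behind the 244° wing.

Emit:
{"op": "jog_arm", "data": {"deltas": [[0,4.5,3,0,0],[0,9,6,0,0],[0,13.6,8.3,0,0],[0,13.6,8.3,0,0],[0,13.6,8.3,5,0],[0,13.6,8.3,9,0],[0,13.6,8.3,12.2,0],[0,13.6,8.3,12.2,0],[0,13.6,8.3,12.2,0]]}}

```text
time: 9.6
eef_pos: [0.6032, -0.1318, 0.0998]
eef_rot: [3.141, -0.002, 0.134]
contact_force: [0.9, 0.2, 1.1]
opening: 0.003
finger_force: 0.0
```

```bash
cat > st.py <<'E'
from h import *
S=np.array([.595,-.084]); th=np.radians(7.5); Rm=np.array([[np.cos(th),-np.sin(th)],[np.sin(th),np.cos(th)]])
def pt(w,rho=36,gap=0):
    w=np.radians(w); u=np.array([np.cos(w),np.sin(w)]); n=np.array([-u[1],u[0]])
    return rho*u+(3+11*abs(n[0])+14.5*abs(n[1])+gap)*n
def here():
    s=arm.read_state(); p=Rm.T@(s['eef_pos'][:2]-S)*1000; return p
def rel(q,p): d=(q-p)/10; return np.round([d[0],-d[1]],1)
E
python3 - <<'E'
from st import *
s=arm.read_state(); p=here(); print(s['time'],p,s['eef_pos'][2],s['contact_force'],s['eef_rot'])
for w in range(244,100,-12): print(w,rel(pt(w),p))
q=pt(110)
print('start230 from end110',rel(pt(230,40,3),q), 'mid', rel(pt(110,36,3),q))
for w in range(230,100,-12): print(w,rel(pt(w),pt(230,40,3)))
E
```

```text
9.6 [  1.8952151  -48.41659048] 0.09979545590787706 [0.91750444 0.22220097 1.08722143] [ 3.14057720e+00 -1.64719037e-03  1.33736711e-01]
244 [-0.  -0.8]
232 [-0.8 -0.7]
220 [-1.6 -0.9]
208 [-2.4 -1.3]
196 [-3.1 -1.9]
184 [-3.7 -2.8]
172 [-4.  -3.5]
160 [-4.3 -4.2]
148 [-4.4 -5. ]
136 [-4.2 -5.8]
124 [-3.9 -6.7]
112 [-3.3 -7.5]
start230 from end110 [2.2 7.3] mid [-0.3  0.1]
230 [ 0.  -0.5]
218 [-0.8 -0.7]
206 [-1.6 -1.1]
194 [-2.3 -1.8]
182 [-2.8 -2.7]
170 [-3.1 -3.3]
158 [-3.4 -4. ]
146 [-3.4 -4.8]
134 [-3.3 -5.7]
122 [-2.9 -6.6]
110 [-2.2 -7.3]
```

Emit:
{"op": "jog_arm", "data": {"deltas": [[0,-0.3,-0.7,0,0],[0,-0.8,-0.7,0,0],[0,-1.6,-0.9,0,0],[0,-2.4,-1.3,0,0],[0,-3.1,-1.9,0,0],[0,-3.7,-2.8,0,0],[0,-4.0,-3.5,0,0],[0,-4.3,-4.2,0,0],[0,-4.4,-5.0,0,0],[0,-4.2,-5.8,0,0],[0,-3.9,-6.7,0,0],[0,-3.3,-7.5,0,0]]}}

```text
time: 11.1
eef_pos: [0.5602, -0.0611, 0.0982]
eef_rot: [-3.141, 0.001, 0.134]
contact_force: [-0.2, -1.5, -0.9]
opening: -0.001
finger_force: 0.8
```

Run:
```python
from st import *
s=arm.read_state(); print(s['time'],here(),pt(112),s['contact_force'],s['wrist_torque'])
c=cam('wrist'); save('w3',c[0])
```

```text
11.1 [-31.55948318  27.27287078] [-30.76003101  26.3993915 ] [-0.19816512 -1.51651906 -0.92145863] [-0.31950359  0.13119153 -0.02750221]
```

View pics/w3.png

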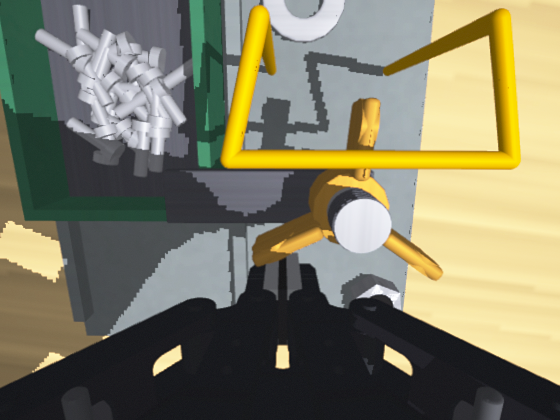

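The wing followed the finger. The wing ends now show at (258,258), (437,272) and (368,100), so the nut is at about 188°. I'll lift, go round behind the next wing and stroke again.

Emit:
{"op": "jog_arm", "data": {"deltas": [[0,-0.3,0.2,-2,0],[0,-0.3,0.2,-4.5,0],[0,1.2,3.7,-4.5,0],[0,2.8,7.4,-4.5,0],[0,2.8,7.4,-4.5,0],[0,2.8,7.4,-2,0],[0,2.8,7.4,0,0],[0,2.8,7.4,0,0],[0,2.8,7.4,0,0]]}}

```text
time: 12.28
eef_pos: [0.598, -0.131, 0.0992]
eef_rot: [3.141, -0.001, 0.134]
contact_force: [0.4, -0.3, 0.3]
opening: 0.003
finger_force: 0.0
```

Run:
```python
from st import *
s=arm.read_state(); p=here(); print(s['time'],p,s['contact_force'],s['eef_pos'][2])
for w in list(range(230,100,-12)): print(w,rel(pt(w),p))
```

```text
12.275 [ -3.14809104 -47.02107871] [ 0.40696343 -0.31330503  0.26356219] 0.09922960463870839
230 [-0.4 -0.6]
218 [-1.2 -0.8]
206 [-2.  -1.2]
194 [-2.7 -1.9]
182 [-3.2 -2.8]
170 [-3.6 -3.4]
158 [-3.8 -4.1]
146 [-3.9 -5. ]
134 [-3.7 -5.8]
122 [-3.3 -6.7]
110 [-2.6 -7.5]
```

Emit:
{"op": "jog_arm", "data": {"deltas": [[0,-0.5,-0.6,0,0],[0,-1.2,-0.8,0,0],[0,-2.0,-1.2,0,0],[0,-2.7,-1.9,0,0],[0,-3.2,-2.8,0,0],[0,-3.6,-3.4,0,0],[0,-3.8,-4.1,0,0],[0,-3.9,-5.0,0,0],[0,-3.7,-5.8,0,0],[0,-3.3,-6.7,0,0],[0,-2.6,-7.5,0,0],[0,-2.6,-7.5,0,0]]}}

```text
time: 13.78
eef_pos: [0.5624, -0.0596, 0.0982]
eef_rot: [-3.141, -0.0, 0.135]
contact_force: [-0.2, 0.2, -0.5]
opening: 0.001
finger_force: 0.0
```

Emit:
{"op": "jog_arm", "data": {"deltas": [[0,-0.3,0.2,-2,0],[0,-0.3,0.2,-4.5,0],[0,1.1,3.7,-4.5,0],[0,2.6,7.5,-4.5,0],[0,2.6,7.5,-4.5,0],[0,2.6,7.5,-2,0],[0,2.6,7.5,0,0],[0,2.6,7.5,0,0],[0,2.6,7.5,0,0]]}}

```text
time: 14.9
eef_pos: [0.598, -0.1311, 0.0992]
eef_rot: [3.141, -0.001, 0.134]
contact_force: [-1.1, 0.4, 0.0]
opening: -0.004
finger_force: 0.0
```

Run:
```python
from st import *
s=arm.read_state(); p=here(); print(s['time'],p,s['contact_force'],s['eef_pos'][2])
c=cam('wrist'); save('w4',c[0])
for x in models.pinpoint('wing_tip','wrist')[:3]: d=Rm.T@(onz(x['at'],.088,*c[1:])[:2]-S)*1e3; print(x['at'],x['conf'],d,np.degrees(np.arctan2(d[1],d[0]))%360)
```

```text
14.9 [ -3.21576808 -47.12659699] [-1.1059906   0.42153993  0.02834439] 0.09921170796341083
[243.5, 196.7] 0.36 [11.39273435 -9.05988659] 321.50709602073425
```

View pics/w4.png

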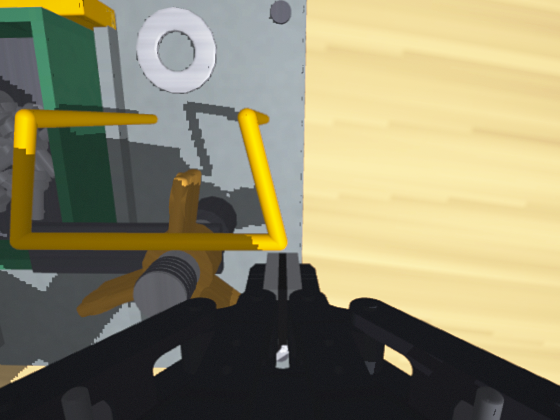

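The wing end at (80,308) lies at about 110° and the far wing is at (185,175), so the nut is at about 310°. The finger is behind the third wing. Before the full stroke I'll push just past 201° and check that the nut turns freely.

Emit:
{"op": "jog_arm", "data": {"deltas": [[0,-0.5,-0.6,0,0],[0,-1.2,-0.8,0,0],[0,-2.0,-1.2,0,0],[0,-2.2,-1.3,0,0],[0,-2.4,-1.5,0,0],[0,-2.6,-1.7,0,0],[0,-2.6,-1.7,0,0]]}}

```text
time: 15.88
eef_pos: [0.5695, -0.1179, 0.0983]
eef_rot: [-3.141, 0.0, 0.134]
contact_force: [0.2, 0.3, 0.2]
opening: 0.001
finger_force: 0.2
```

Emit:
{"op": "jog_arm", "data": {"deltas": [[0,-0.1,-0.3,0,0],[0,-0.6,-1.1,0,0],[0,-1.0,-1.7,0,0],[0,-1.2,-2.4,0,0],[0,-1.3,-3.3,0,0],[0,-1.1,-4.1,0,0],[0,-0.7,-5.0,0,0],[0,0,-5.8,0,0],[0,0,-5.8,0,0]]}}

```text
time: 17.0
eef_pos: [0.5624, -0.0596, 0.0982]
eef_rot: [-3.141, -0.0, 0.135]
contact_force: [-0.1, 0.2, -0.8]
opening: 0.0
finger_force: 0.0
```

Emit:
{"op": "jog_arm", "data": {"deltas": [[0,-0.3,0.2,-2,0],[0,-0.3,0.2,-4.5,0],[0,1.1,3.7,-4.5,0],[0,2.6,7.5,-4.5,0],[0,2.6,7.5,-4.5,0],[0,2.6,7.5,-2,0],[0,2.6,7.5,0,0],[0,2.6,7.5,0,0],[0,2.6,7.5,0,0]]}}

```text
time: 18.12
eef_pos: [0.5979, -0.1311, 0.0992]
eef_rot: [3.141, -0.001, 0.134]
contact_force: [-0.9, 0.4, 0.5]
opening: -0.003
finger_force: 0.0
```

Run:
```python
from st import *
s=arm.read_state(); p=here(); print(s['time'],p,s['contact_force'],s['eef_pos'][2])
for w in (230,224,218,212,208,204,201,198): print(w,rel(pt(w),p))
```

```text
18.125 [ -3.22999901 -47.1171292 ] [-0.89375558  0.44364505  0.47922976] 0.0991989016648907
230 [-0.4 -0.6]
224 [-0.8 -0.7]
218 [-1.2 -0.8]
212 [-1.6 -1. ]
208 [-1.9 -1.2]
204 [-2.1 -1.4]
201 [-2.3 -1.5]
198 [-2.5 -1.7]
```

Emit:
{"op": "jog_arm", "data": {"deltas": [[0,-0.4,-0.6,0,0],[0,-0.8,-0.7,0,0],[0,-1.2,-0.8,0,0],[0,-1.6,-1.0,0,0],[0,-1.8,-1.1,0,0],[0,-1.9,-1.2,0,0],[0,-1.9,-1.2,0,0]]}}

```text
time: 19.0
eef_pos: [0.5772, -0.1221, 0.0983]
eef_rot: [3.142, 0.0, 0.133]
contact_force: [0.5, -0.9, 0.8]
opening: -0.001
finger_force: 0.6
```

Emit:
{"op": "jog_arm", "data": {"deltas": [[0,-0.1,-0.1,0,0],[0,-0.2,-0.2,0,0],[0,-0.2,-0.2,0,0]]}}

```text
time: 19.38
eef_pos: [0.5749, -0.1203, 0.0983]
eef_rot: [-3.141, 0.0, 0.133]
contact_force: [2.0, -1.6, 0.5]
opening: 0.002
finger_force: 0.7
```

Emit:
{"op": "jog_arm", "data": {"deltas": [[0,-0.1,-0.1,0,0],[0,-0.2,-0.2,0,0],[0,-0.2,-0.2,0,0]]}}

```text
time: 19.75
eef_pos: [0.5726, -0.1185, 0.0983]
eef_rot: [-3.141, 0.0, 0.133]
contact_force: [1.2, -1.1, -0.3]
opening: 0.003
finger_force: 0.6
```

Emit:
{"op": "jog_arm", "data": {"deltas": [[0,-0.1,-0.1,0,0],[0,-0.1,-0.1,0,0]]}}

```text
time: 20.0
eef_pos: [0.5717, -0.1178, 0.0984]
eef_rot: [3.141, -0.0, 0.133]
contact_force: [0.8, -1.1, -0.3]
opening: -0.004
finger_force: 0.9
```

Run:
```python
from st import *
s=arm.read_state(); p=here(); print(s['time'],p,s['contact_force'])
c=cam('wrist'); save('w5',cv2.resize(c[0][180:420,60:500],(800,436)))
P=np.r_[S,.112]; print(topix([P],*c[1:]))
for w in(194,198,202,206,210,214):
    a=np.radians(w); d=Rm@(np.array([np.cos(a),np.sin(a)])); print(w,[topix([np.r_[S+d*r,.099]],*c[1:])[0].round() for r in(.02,.044)])
```

```text
20.0 [-27.54575784 -30.45925766] [ 0.80685623 -1.12543644 -0.33653293]
[[198.87109246 233.61027538]]
194 [array([221., 269.]), array([237., 319.])]
198 [array([225., 268.]), array([244., 318.])]
202 [array([228., 267.]), array([251., 315.])]
206 [array([231., 266.]), array([258., 313.])]
210 [array([234., 264.]), array([264., 310.])]
214 [array([237., 262.]), array([270., 306.])]
```

View pics/w5.png

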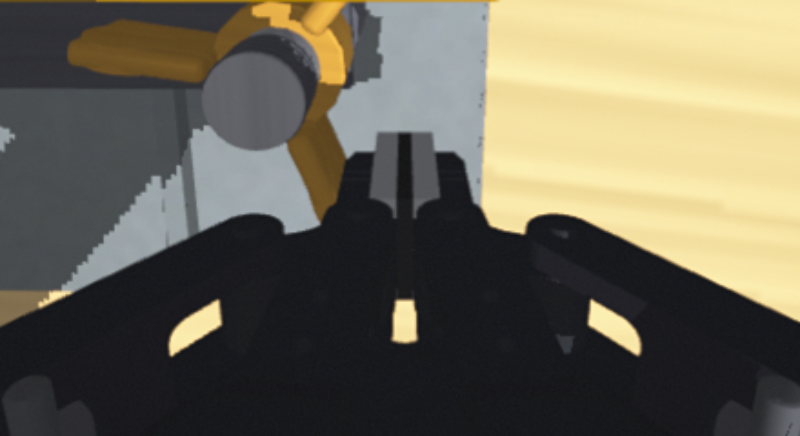

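The wing beside the finger runs through crop pixels (300,145) to (335,215), which is about 206°. That leaves a few degrees to the end, so I'll continue in small steps while watching the force.

Emit:
{"op": "jog_arm", "data": {"deltas": [[0,-0.1,-0.1,0,0],[0,-0.1,-0.1,0,0]]}}

```text
time: 20.3
eef_pos: [0.5713, -0.1174, 0.0985]
eef_rot: [3.14, -0.002, 0.133]
contact_force: [6.0, -3.0, -1.5]
opening: 0.004
finger_force: 2.7
```

Emit:
{"op": "jog_arm", "data": {"deltas": [[0,-0.1,-0.1,0,0],[0,-0.1,-0.1,0,0]]}}

```text
time: 20.55
eef_pos: [0.571, -0.1172, 0.0987]
eef_rot: [3.138, -0.004, 0.133]
contact_force: [9.5, -5.1, -3.6]
opening: -0.002
finger_force: 4.6
```

The force rose sharply from about 1.4 N to 11 N with almost no travel, so the nut is snug. I'll back off, lift clear and check.

Emit:
{"op": "jog_arm", "data": {"deltas": [[0,0.2,0.5,0,0],[0,0.4,1.0,0,0],[0,0.4,1.0,-5,0],[0,0.4,1.0,-10,0],[0,-4,-1,-13,0],[0,-7,-3,-16,0],[0,-7,-3,-16,0],[0,-7,-3,-16,0]]}}

```text
time: 21.55
eef_pos: [0.4961, -0.0958, 0.2578]
eef_rot: [-3.141, 0.001, 0.133]
contact_force: [-0.3, 0.8, -0.1]
opening: -0.0
finger_force: 0.0
```

Run:
```python
from st import *
s=arm.read_state(); print(s['time'],here(),s['eef_pos'],s['contact_force'])
c=cam('wrist'); im=c[0].copy(); save('w6',cv2.resize(im[:230,120:480],(800,511)))
print(topix([np.r_[S,.112]],*c[1:]))
for w in(196,199,202,205,208):
    o=[]
    for k in(0,120,240):
        a=np.radians(w+k); d=Rm@(np.array([np.cos(a),np.sin(a)])); o.append((topix([np.r_[S+d*.044,.099]],*c[1:])[0]-[120,0])*2.222)
    print(w,np.round(o).tolist())
for q,z in dict(bin_stop=.042,stud_top=.112,wing_tip=.084,green_bin=.006).items():
    for x in models.pinpoint(q,'wrist')[:1]: d=Rm.T@(onz(x['at'],z,*c[1:])[:2]-S)*1e3; print(q,x['at'],x['conf'],d,np.degrees(np.arctan2(d[1],d[0]))%360)
```

```text
21.55 [-99.5820149    1.20904934] [ 0.49611211 -0.09579936  0.2577529 ] [-0.26464452  0.754223   -0.1258025 ]
[[285.64101463  74.2113581 ]]
196 [[400.0, 292.0], [457.0, 73.0], [246.0, 137.0]]
199 [[406.0, 290.0], [452.0, 68.0], [245.0, 144.0]]
202 [[412.0, 288.0], [447.0, 63.0], [244.0, 151.0]]
205 [[418.0, 285.0], [442.0, 59.0], [244.0, 158.0]]
208 [[424.0, 282.0], [436.0, 54.0], [243.0, 165.0]]
stud_top [73.5, 283.9] 0.61 [0.49962691 1.30698979] 69.07949437664684
wing_tip [70.2, 230.3] 0.64 [ 6.46012264 45.45167155] 81.91063616123571
green_bin [36.7, 287.2] 0.67 [48.61426938 -2.19154028] 357.41884318357205
```

View pics/w6.png

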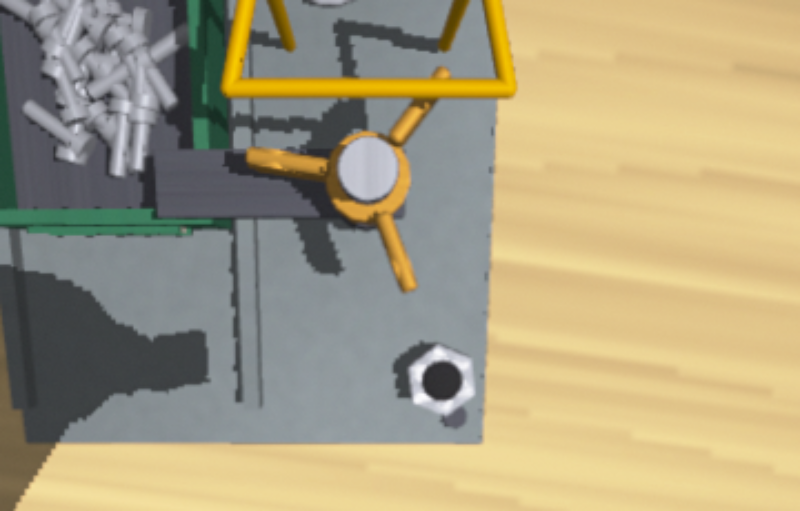

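The wing ends in the crop are at (408,288), (443,70) and (248,157). They fit the predictions for 202° (8.0 rad), and the network puts the marked wing at 81.9° against 81.6° expected. The spare nut is untouched. I'll check the bin's front edge and hand in.

Run:
```python
from st import *
c=cam('wrist')
o=[(Rm.T@(onz((v/2.222,u/2.222+120),.056,*c[1:])[:2]-S)*1e3).round(1) for u,v in((60,223),(140,223))]
print(o)
if abs(o[0][0]+15)<5: print(arm.job_done())
```

```text
[array([-15.7, 127.3]), array([-15.8,  93.9])]
the job is handed in; nothing more can be done
None
```

The green bin is pushed back against the yellow stop, the wing nut is turned clockwise to snug at about 8 rad with the clamp toe on the bin's rim, and the job is handed in at about 22 s with the arm clear; I saw no bystander move, though I didn't re-check the far ones at the end.

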